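# Clear the coffee maker: hang the mug on the mug tree and put the jug back

## Robot

A 6-joint arm with a two-finger parallel gripper is mounted at the origin on a cart in front of the work surface, level with it; the furniture and walls round the work are solid. World frame = base frame: x ahead of the robot, y to its left, z up, the work surface at z = 0. Lengths are in m, angles in rad, forces in N, time in s.
With the tool pointing down it reaches from about 0.35 to 1 m from the base axis. Payload 7.1 kg.
Tool frame: the origin (TCP) lies between the finger pads; the fingertips stand 22 mm ahead of it and the grasp point (between the pads) lies 3 mm ahead of it; z points along the fingers, y is the line along which they close (so a half turn about z gives the same grasp; the last joint's range is limited). The gripper opens to 85 mm and grips with 20 to 120 N. Pads are 22 mm wide; open, the fingers measure 114 mm over their backs; the gripper's body (76 mm by 85 mm) begins 54 mm behind the grasp point. The pads swing forward as they close: fully open they stand 13 mm farther back than shut.
Start: joints at [-1.16, 0.423, 1.63, -0, 1.089, -0.019], TCP at [0.26, -0.568, 0.253] pointing down, gripper open.
Joint ranges: [-3, 3], [-0.9, 2.11], [0.09, 2.58], [-1.31, 4.45], [0.11, 2.69], [-2.54, 2.54]. Speed limits (rad/s): [2.39, 2.39, 3.01, 3.14, 3.14, 3.14].

## Interface

Orientations are given as a rotation vector (axis times angle).
In Python, from rig import manip gives the robot as it stands. The module is installed in compiled form; this text tells all that it offers. Calls block until the motion is done:
- manip.move_to(position, orientation): joint-space move of the TCP to a pose.
- manip.servo_line(position, orientation=None, rate=0.15): straight line of the TCP; orientation=None keeps the orientation; rate is the mean speed in m/s.
- manip.set_joints(angles): joint-space move.
- manip.command_gripper(opening, f_grip=None): finger opening in m; f_grip is the grip in N (None keeps the last); returns when the fingers have stopped.
- manip.hold(seconds).
- manip.solve_ik(position, orientation): joint angles nearest the present ones, or None.
- manip.camera(name): name is "scene" or "side" or "wrist"; returns a dict with "image" (384x512x3 uint8, red, green, blue), "fx", "fy", "cx", "cy" (pixels), "cam_to_world" (4x4, takes a point from camera to world coordinates); the wrist camera has in their place "mount" (4x4, takes a point from camera to tool coordinates, whose origin is the TCP and whose axes are the flange's). Camera axes: x right, y down, z forward; pixel columns grow to the right and rows downward; lengths in m; the calibration is good to about 2 mm. A picture is of the moment at which its call begins: read the wrist's pose just before it. There is no depth.
A pose or a line that the arm cannot do raises manip.IKError and nothing moves.
- manip.sign_off(): hands the job in; it is judged then, once.
Readings, each from a call of its own:
- manip.get_time(): time.
- manip.get_joint_positions(): joint angles.
- manip.get_joint_vel(): joint speeds.
- manip.get_tau(): joint torques, N m.
- manip.get_position(): TCP position.
- manip.get_ee_rot(): TCP orientation.
- manip.get_contact_force(): force on the tool from outside, world axes, zero at the start.
- manip.get_torque(): the same for the moment, N m.
- manip.get_width(): finger opening in m.
- manip.get_grip_force(): force on a finger pad.
Only numpy, scipy, OpenCV 4.12 (cv2) and the standard library are available. Lean on these libraries where they do the work, as an engineer would, in place of code of your own. Each camera call takes 0.05 s, during which the arm holds its last target. There are 200 camera calls.

## Task

A mug has been left on the coffee maker's hot plate, where the jug belongs. Take the mug out from under the brew head and hang it gently by its handle on a free arm of the mug tree, beside the mug already hanging there, then set the glass jug gently back on the middle of the hot plate, upright, with its handle to the front. Leave the hanging mug, the scoop and the tea glass as they are.

Things in the scene. Friction and masses are not known exactly. Their poses are not given: they have to be found in the camera images.
- mug: White china mug on the hot plate, 107 mm high, 66 across at the foot, 86 at the rim, wall about 4, 0.28 kg. Origin on its underside, z up; cup axis at y +16 mm. Handle on -y, facing front, a bit to the right: strap 13 mm wide (x), 9 to 12 thick, z 17 to 96, outermost y -59; its top bend (grip point) is at y -50, z 86. Opening: y -47 to -24, z 28 to 86, free along x.
- mug_eye (a point): Point in the mug's handle opening, x 0, y -40, z 68 mm in the mug's frame, just inside the upper bend, where a hook arm lies when the mug hangs. Hung, the handle is on top and the cup lies with its mouth tipped about 65 deg sideways, cup below the arm; it may slide down the arm to the post.
- mug_tree: Mug tree that cannot be shifted: dark metal foot 150 mm across and 16 high, pale wooden post 17 mm thick (25 at the arms), 238 mm high, with three arms 120 deg apart, seen from above. Origin under the post at table height, z up. Its yaw differs from start to start.
- tree_arm1: The mug tree's arm that is taken by the other mug; origin on the post's axis 180 mm over the table, +x runs out along the arm (25 deg upward), z is up square to it. Wooden rod 8.4 mm thick, ball end 13 mm at x = 108 mm.
- tree_arm2: Free arm, 120 deg anticlockwise from tree_arm1 seen from above; origin on the post's axis 180 mm over the table, +x runs out along the arm (25 deg upward), z is up square to it. Wooden rod 8.4 mm thick, ball end 13 mm at x = 108 mm. Slide the handle opening over the ball towards the post, then let down; 72 mm out the cup clears the post. The mouth is best turned away from the taken arm.
- tree_arm3: Free arm, 120 deg clockwise from tree_arm1 seen from above; origin on the post's axis 180 mm over the table, +x runs out along the arm (25 deg upward), z is up square to it. Wooden rod 8.4 mm thick, ball end 13 mm at x = 108 mm. Slide the handle opening over the ball towards the post, then let down; 72 mm out the cup clears the post. The mouth is best turned away from the taken arm.
- hung_mug: The other mug, same kind as mug, loose, hanging by its handle on tree_arm1 and leaning on the post. Leave it hanging there.
- coffee_maker: White drip coffee maker that stays where it is, 245 deep, 176 wide, 288 high. Origin under its middle, z up, -x is its front. Foot x -98 to 103, y +-65, up to z 45. Brew head overhangs it: x -118 to 118, y +-86, z 197 to 288, so come in tilted from the front; under its middle (x -32) a funnel down to about z 165: lift little there. Column behind x = 40; sides and front are open.
- hot_plate (a point): Centre of the coffee maker's flat round hot plate: x -30, y 0, z 44.8 mm in the coffee maker's frame, same axes.
- coffee_jug: Glass coffee jug with white lid and white handle, body 110 mm across, 110 high, 0.34 kg, standing on the table left of the coffee maker. Origin on its underside, z up; body axis at x = +24 mm. Handle on -x, 20 mm wide (y): upright bar x -81 to -63, z 15 to 82, joined to the lid by a bar z 76 to 96. Gap of 29 mm between bar and glass. Grip it at x -76, z 76.
- jug_foot (a point): Centre of the jug's round underside, x +24 mm in the jug's frame. Belongs on hot_plate.
- coffee_scoop: Blue plastic coffee scoop, 119 x 45 x 30 mm, lying loose on the table in front of the coffee maker. Leave it alone. Origin under its middle.
- tea_glass: Clear tea glass, 80 mm across, 88 high, standing loose at the front left of the table. Leave it alone. Origin under its middle.
Not all that is in view belongs to the job. Leave any red look-alike of the coffee_jug alone.

How it is judged:
By the outcome, as a careful person would: the job done as asked, in the order asked, and still so for the second after the job is handed in, with the robot touching nothing.
It also fails if it takes over 69 s, if anything falls off the work surface, if the arm or the gripper's body presses on something with over 40 N, if the wrist force passes 120 N, or if a joint passes its speed limit or range.

## Working session

There is one attempt and no reset: what is moved stays moved. The work goes in short steps, each a Python script; the robot and the scene stay as the last script left them, time stands still between calls to the robot, and variables do not carry over. Pictures are saved under pics/ and viewed, at most 10 in all, crops included, and the job is handed in when it is done.

```bash
mkdir -p pics
python3 - <<'E'
from rig import manip
import cv2,numpy as np
for n in("scene","side"):
    c=manip.camera(n); cv2.imwrite(f"pics/{n}0.png",cv2.resize(c["image"][:,:,::-1],(800,600),interpolation=cv2.INTER_CUBIC))
    print(n,c["fx"],c["fy"],c["cx"],c["cy"],np.round(c["cam_to_world"],4).tolist())
c=manip.camera("wrist");print(c["fx"],c["cx"],c["cy"],np.round(c["mount"],4).tolist())
print(manip.get_time(),manip.get_ee_rot(),manip.get_width())
E
```

```text
scene 422.34022535463924 422.34022535463924 254.4290843838967 192.6623865046692 [[0.629, -0.3229, 0.7071, -0.2854], [-0.777, -0.2317, 0.5853, -0.6419], [-0.0252, -0.9176, -0.3967, 0.6264], [0.0, 0.0, 0.0, 1.0]]
side 447.86418521260765 447.86418521260765 262.05480965916956 190.01307021896142 [[0.9476, -0.1375, 0.2885, 0.1816], [-0.3187, -0.4731, 0.8214, -1.0927], [0.0235, -0.8702, -0.4921, 0.8139], [0.0, 0.0, 0.0, 1.0]]
311.9448948593741 257.03392707364907 196.5645644112796 [[0.0006, -0.961, -0.2765, 0.0704], [1.0, 0.0005, 0.0005, -0.0009], [-0.0004, -0.2765, 0.961, -0.1211], [0.0, 0.0, 0.0, 1.0]]
0.15 [-3.06817429e+00 -6.69688707e-01  3.71802936e-04] 0.08537441283767071
```

View pics/scene0.png

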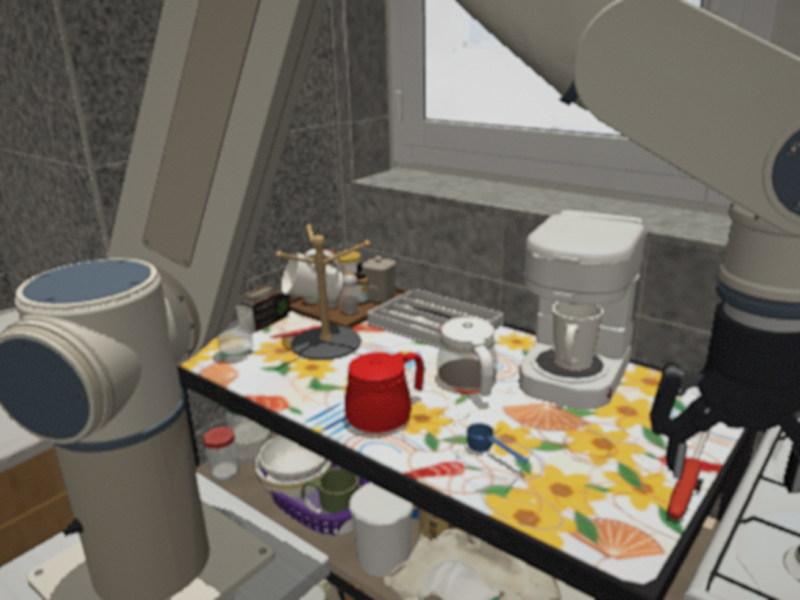

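View pics/side0.png

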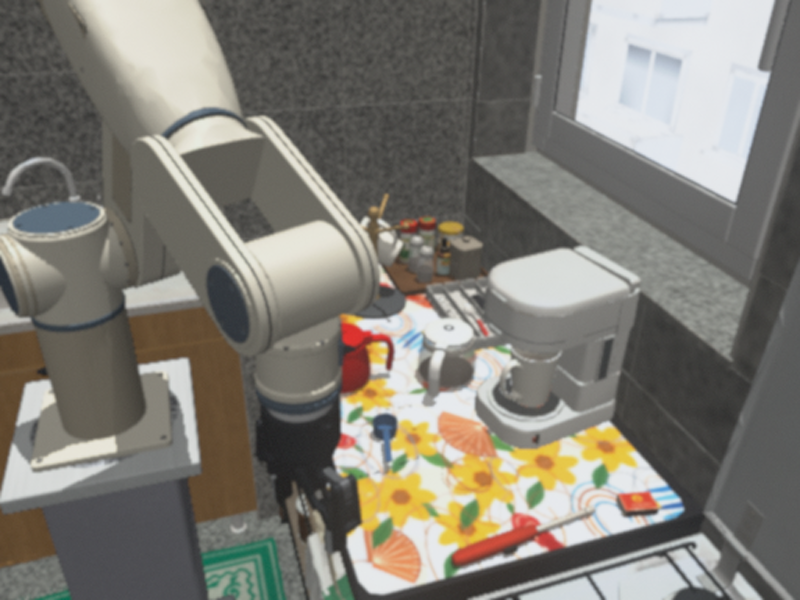

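The scene view shows the tree at about (322,345), the hung mug to its left, the jug at (467,350), the maker at (580,310) with the mug at (577,335), and the red decoy at (378,390). I'll enlarge the tree and the maker.

```bash
cat > pic.py <<'E'
import cv2,numpy as np
def crop(img,x0,y0,w,h,k,name):
    c=cv2.resize(img[y0:y0+h,x0:x0+w,::-1],None,fx=k,fy=k,interpolation=cv2.INTER_CUBIC)
    for x in range((x0//10+1)*10,x0+w,10):
        cv2.line(c,((x-x0)*k,0),((x-x0)*k,6),(0,0,255),1)
        if x%20==0: cv2.putText(c,str(x),((x-x0)*k-10,18),0,.4,(0,0,255),1)
    for y in range((y0//10+1)*10,y0+h,10):
        cv2.line(c,(0,(y-y0)*k),(6,(y-y0)*k),(0,0,255),1)
        if y%20==0: cv2.putText(c,str(y),(8,(y-y0)*k+4),0,.4,(0,0,255),1)
    cv2.imwrite("pics/"+name,c)
E
python3 - <<'E'
from rig import manip
from pic import crop
im=manip.camera("scene")["image"]
crop(im,170,138,114,98,6,"tree.png")
crop(im,276,130,142,134,4,"maker.png")
E
```

```text
(no output)
```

View pics/tree.png

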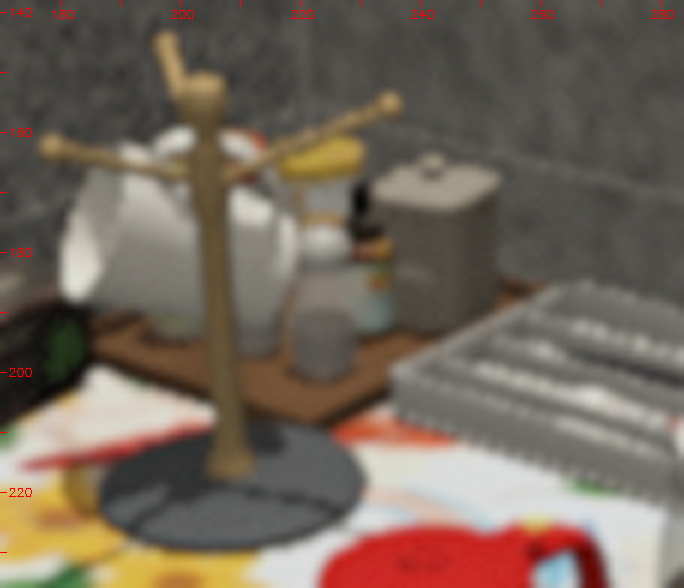

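View pics/maker.png

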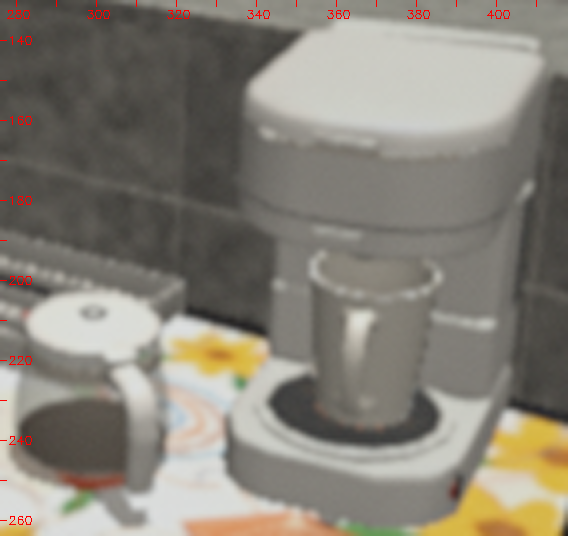

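The tree crop shows arm balls at native pixels (178,162), (235,155) and (197.5,144), the last being the taken arm at the back. The post foot is at (208,216). The maker crop shows the mug rim centred at (370,198), its handle from (368,208) to (362,230), the plate at (364.5,232), the jug lid at (299,210) and the jug handle down to (313,251).

```bash
cat > geo.py <<'E'
import numpy as np
from rig import manip
C={}
def cam(n):
    if n not in C: C[n]=manip.camera(n)
    return C[n]
def pt(n,u,v,z):
    c=cam(n);T=c["cam_to_world"];d=T[:3,:3]@[(u-c["cx"])/c["fx"],(v-c["cy"])/c["fy"],1]
    return T[:3,3]+d*(z-T[2,3])/d[2]
def proj(n,P):
    c=cam(n);T=c["cam_to_world"];p=(np.atleast_2d(P)-T[:3,3])@T[:3,:3]
    return np.c_[c["fx"]*p[:,0]/p[:,2]+c["cx"],c["fy"]*p[:,1]/p[:,2]+c["cy"]]
E
python3 - <<'E'
from geo import *
from scipy.optimize import least_squares
np.set_printoptions(precision=4,suppress=True)
obs=np.array([[178,162],[235,155],[197.5,144],[208.5,215]])
def f(p):
    P=[[p[0]+.0979*np.cos(p[2]+a),p[1]+.0979*np.sin(p[2]+a),.2256] for a in (2*np.pi/3,-2*np.pi/3,0)]+[[p[0],p[1],.016]]
    return P
for y0 in(0,1,2,-1,-2,3):
    r=least_squares(lambda p:(proj("scene",f(p))-obs).ravel(),[.7,.2,y0]);print(r.x,r.cost)
for k,a in dict(rim=(370,198,.1518),plate=(364.5,232,.0448),htop=(368.5,209,.1308),hbot=(362.5,230,.065),lid=(299,210,.11),jbar=(310,224,.082),jbarbot=(312,251,.015),
  bl=(334,249,0.005),br=(388,261,0.005)).items(): print(k,pt("scene",*a))
k=800/512
for n,a in dict(plate=(529/k,400/k,.0448),rim=(533/k,354/k,.1518),lid=(450/k,328/k,.11),hb=(434/k,398/k,.02),fl=(477/k,398/k,.045),fr=(522/k,440/k,.045),rr=(615/k,405/k,.045)).items():print("side",n,pt("side",*a))
E
```

```text
[0.5734 0.2671 0.99  ] 0.7285148150900678
[0.5734 0.2671 0.99  ] 0.7285148150858725
[0.5734 0.2671 0.99  ] 0.7285148150872243
[0.5734 0.2671 0.99  ] 0.7285148150871755
[0.5734 0.2671 0.99  ] 0.7285148150866056
[0.5734 0.2671 0.99  ] 0.7285148150874906
rim [ 0.7151 -0.2192  0.1518]
plate [ 0.7155 -0.212   0.0448]
htop [ 0.6907 -0.2281  0.1308]
hbot [ 0.6879 -0.2176  0.065 ]
lid [ 0.613  -0.0584  0.11  ]
jbar [ 0.6054 -0.1     0.082 ]
jbarbot [ 0.5829 -0.1227  0.015 ]
bl [ 0.6429 -0.1579  0.005 ]
br [ 0.6738 -0.3025  0.005 ]
side plate [ 0.7182 -0.2226  0.0448]
side rim [ 0.7081 -0.2322  0.1518]
side lid [ 0.6299 -0.0532  0.11  ]
side hb [ 0.5699 -0.1382  0.02  ]
side fl [ 0.6313 -0.1906  0.045 ]
side fr [ 0.6578 -0.3156  0.045 ]
side rr [ 0.8585 -0.2803  0.045 ]
```

```bash
cat >> geo.py <<'E'
from scipy.spatial.transform import Rotation as Ro
def tool(a,t,flip=False):
    "tool z at yaw a, t below level; tool x upward (or downward with flip)"
    z=np.array([np.cos(a)*np.cos(t),np.sin(a)*np.cos(t),-np.sin(t)])
    y=np.array([np.sin(a),-np.cos(a),0])*(-1 if flip else 1)
    return np.c_[np.cross(y,z),y,z]
rv=lambda R:Ro.from_matrix(R).as_rotvec()
def mugpts():
    th,zz=np.meshgrid(np.linspace(0,2*np.pi,48),np.linspace(0,.107,25)); r=.033+.010*zz/.107
    return np.c_[(r*np.cos(th)).ravel(),(.016+r*np.sin(th)).ravel(),zz.ravel()]
def hang(tree,yaw,d,away,tip=np.radians(65)):
    "mug pose hung on arm at yaw; away=+1: mouth to anticlockwise side of arm"
    P=np.array([tree[0]+d*np.cos(.4363)*np.cos(yaw),tree[1]+d*np.cos(.4363)*np.sin(yaw),.18+d*np.sin(.4363)])
    m=away*np.array([-np.sin(yaw),np.cos(yaw),0]); up=np.array([0,0,1.])
    z=m*np.sin(tip)+up*np.cos(tip); y=-(up*np.sin(tip)-m*np.cos(tip)); x=np.cross(y,z); R=np.c_[x,y,z]
    return P-R@[0,-.040,.068],R
E
python3 - <<'E'
from geo import *
from scipy.spatial import cKDTree
np.set_printoptions(precision=3,suppress=True)
tr=(.5734,.2671);Y=.99
print("glass",pt("scene",150,228,0),"red",pt("scene",242,272,0),"scoop",pt("scene",307,279,0.02))
for dh in(.045,.055,.065):
  for s in(1,-1):
    p,R=hang(tr,Y,dh,s);H=mugpts()@R.T+p
    px=proj("scene",H); print(dh,s,"bbox",px.min(0),px.max(0),"rim c",proj("scene",p+R@[0,.016,.107]))
    for n,yw,w in(("a2",Y+2.0944,1),("a3",Y-2.0944,-1)):
        for d in(.072,.05):
            for ww in (w,-w):
                p2,R2=hang(tr,yw,d,ww); print("  ",n,d,"away" if ww==w else "toward",cKDTree(H).query(mugpts()@R2.T+p2)[0].min())
R=tool(.2,.5)
for f in(0,1):
    for p in([.42,-.27,.30],[.36,-.28,.33]):print("look",f,manip.solve_ik(p,rv(tool(.2,.5,f))))
for n,yw,w in(("a2",Y+2.0944,1),("a3",Y-2.0944,-1)):
    p2,R2=hang(tr,yw,.072,w)
    for tilt in(0,.17,.35):
        M=np.array([[0,0,0],[0,0,0],[0,0,0]])
        z=np.array([0,np.cos(tilt),-np.sin(tilt)]);y=np.array([1.,0,0])
        for s in(1,-1):
            Rm=np.c_[np.cross(s*y,z),s*y,z]; T=R2@Rm; g=p2+R2@[0,-.05,.086]-T[:,2]*.003
            print(n,tilt,s,g,T[:,2],[None if (q:=manip.solve_ik(g+h,rv(T))) is None else np.round(q,2) for h in(0,np.array([0,0,.06]))])
E
```

```text
glass [0.418 0.374 0.   ] red [ 0.407 -0.02   0.   ] scoop [ 0.457 -0.186  0.02 ]
0.045 1 bbox [179.291 157.339] [219.256 189.129] rim c [[184.253 170.306]]
   a2 0.072 away 0.0015447957558719324
   a2 0.072 toward 0.001141138303188529
   a2 0.05 away 0.0013017022929486673
   a2 0.05 toward 0.0007954298356418532
   a3 0.072 away 0.0012569201375799157
   a3 0.072 toward 0.0008101234112835058
   a3 0.05 away 0.0013075599330622004
   a3 0.05 toward 0.00034426417317893186
0.045 -1 bbox [186.637 154.225] [227.275 191.312] rim c [[220.42  165.644]]
   a2 0.072 away 0.0010419435394753535
   a2 0.072 toward 0.001668202395938514
   a2 0.05 away 0.0009937116544568296
   a2 0.05 toward 0.0006212584602212002
   a3 0.072 away 0.0011381647540962129
   a3 0.072 toward 0.00038712676137621615
   a3 0.05 away 0.0005204368423281509
   a3 0.05 toward 0.0007063961819847102
0.055 1 bbox [178.753 155.242] [218.534 186.942] rim c [[183.683 168.143]]
   a2 0.072 away 0.0014821322956189553
   a2 0.072 toward 0.0011507510336504756
   a2 0.05 away 0.0012046246594173392
   a2 0.05 toward 0.0011871000622231428
  
[... 2598 characters left out ...]
 -0.05,  1.56,  1.45]), array([ 0.34,  0.59,  1.32, -0.05,  1.66,  1.45])]
a3 0.17 1 [0.593 0.204 0.23 ] [-0.235 -0.118 -0.965] [array([ 0.33,  0.57,  1.47, -0.04,  1.37, -1.7 ]), array([ 0.33,  0.51,  1.43, -0.04,  1.47, -1.7 ])]
a3 0.17 -1 [0.593 0.204 0.23 ] [-0.235 -0.118 -0.965] [array([ 0.33,  0.57,  1.47, -0.04,  1.37,  1.45]), array([ 0.33,  0.51,  1.43, -0.04,  1.47,  1.44])]
a3 0.35 1 [0.592 0.203 0.23 ] [-0.077 -0.039 -0.996] [array([ 0.32,  0.49,  1.59, -0.01,  1.15, -1.71]), array([ 0.32,  0.42,  1.54, -0.01,  1.26, -1.71])]
a3 0.35 -1 [0.592 0.203 0.23 ] [-0.077 -0.039 -0.996] [array([ 0.32,  0.49,  1.59, -0.01,  1.15,  1.43]), array([ 0.32,  0.42,  1.54, -0.01,  1.26,  1.43])]
```

```bash
cat >> geo.py <<'E'
def wcam():
    p=manip.get_position();R=Ro.from_rotvec(manip.get_ee_rot()).as_matrix()
    c=manip.camera("wrist");T=np.eye(4);T[:3,:3]=R;T[:3,3]=p
    c["cam_to_world"]=T@c["mount"];return c
def sdf(P,R,W):
    q=(W-P)@R; r=np.hypot(q[:,0],q[:,1]-.016)-(.033+.010*q[:,2]/.107)
    return np.maximum(r,np.maximum(-q[:,2],q[:,2]-.107))
E
python3 - <<'E'
from geo import *
import cv2,pickle
tr=(.5734,.2671);Y=.99
for dh in(.045,.052):
    p,R=hang(tr,Y,dh,1)
    for n,yw,w in(("a2",Y+2.0944,1),("a3",Y-2.0944,-1)):
        for d in(.055,.065,.072,.08,.088):
            p2,R2=hang(tr,yw,d,w); print(dh,n,d,round(sdf(p,R,mugpts()@R2.T+p2).min()*1e3,1))
manip.move_to([.43,-.25,.30],rv(tool(.33,.35)))
c=wcam();pickle.dump(c,open("w1.pkl","wb"));cv2.imwrite("pics/w1.png",cv2.resize(c["image"][:,:,::-1],(800,600),interpolation=cv2.INTER_CUBIC));print(manip.get_time(),manip.get_joint_positions())
E
```

```text
0.045 a2 0.055 -22.1
0.045 a2 0.065 -17.4
0.045 a2 0.072 -14.6
0.045 a2 0.08 -10.5
0.045 a2 0.088 -6.7
0.045 a3 0.055 -11.4
0.045 a3 0.065 -4.2
0.045 a3 0.072 -0.3
0.045 a3 0.08 4.6
0.045 a3 0.088 10.6
0.052 a2 0.055 -16.9
0.052 a2 0.065 -13.3
0.052 a2 0.072 -10.7
0.052 a2 0.08 -6.9
0.052 a2 0.088 -2.6
0.052 a3 0.055 -8.2
0.052 a3 0.065 -2.1
0.052 a3 0.072 2.9
0.052 a3 0.08 8.2
0.052 a3 0.088 13.1
1.7667 [-1.10428417  0.33084455  2.23549086  1.48564886  1.20505275 -0.95667335]
```

View pics/w1.png

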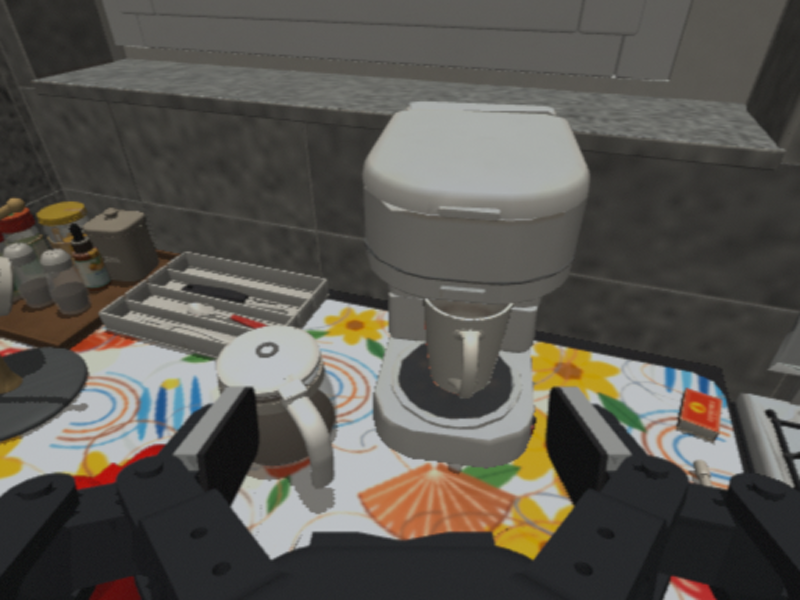

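The wrist view shows the maker at (460,400), the mug with its handle at (470,365), and the jug lid at (270,355) with its handle down to (320,480). Enlarging this for fitting.

Run:
```python
import pickle
from pic import crop
crop(pickle.load(open("w1.pkl","rb"))["image"],134,178,220,145,3,"w1c.png") if 0 else crop(pickle.load(open("w1.pkl","rb"))["image"],136,178,214,148,3,"w1c.png")
```

```text
(no output)
```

View pics/w1c.png

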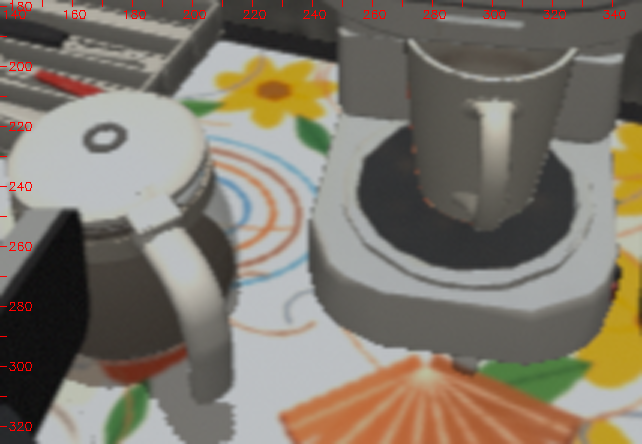

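Run:
```python
import geo,pickle
from geo import *
from scipy.optimize import least_squares
np.set_printoptions(precision=4,suppress=True)
geo.C["w"]=pickle.load(open("w1.pkl","rb"))
q=lambda u,v:(136+u/3,178+v/3)
P=lambda u,v,z:pt("w",*q(u,v),z)
def circ(pts,z,r=None):
    X=np.array([P(u,v,z)[:2] for u,v in pts])
    f=(lambda p:np.hypot(*(X-p[:2]).T)-(r or p[2])); s=least_squares(f,[.7,-.2,.05][:3 if r is None else 2]);return s.x,f(s.x)*1e3
print("plate",*circ([(358,195),(577,195),(468,270),(400,250),(545,245),(378,145),(565,155)],.0448))
print("rim",*circ([(410,38),(576,48),(495,79),(440,66),(550,67)],.1518,.043))
print("foot",*circ([(428,203),(530,205),(480,228)],.0448,.033))
for k,a in dict(hmid=(495,160,.105),htop=(494,108,.0448+.091),hlow=(487,215,.075)).items():print(k,P(*a))
for k,(a,b,z) in dict(left=((316,215),(338,110),.045),right=((617,240),(612,150),.045),fronttop=((380,293),(565,316),.045),frontbot=((380,338),(560,360),.002)).items():
    A,B=P(*a,z),P(*b,z);print(k,A,B,np.degrees(np.arctan2(*(B-A)[1::-1])))
print("lid",*circ([(10,165),(110,93),(203,150),(50,105),(185,115)],.105))
for k,a in dict(ring=(105,138,.11),jb=(210,395,.015),jt=(178,232,.094),join=(150,212,.096),mid=(195,300,.055)).items():print(k,P(*a))
```

```text
plate [ 0.721  -0.211   0.0606] [ 0.4674 -0.6403  1.1756  1.3744 -2.9807 -1.9104  2.5139]
rim [ 0.7226 -0.2151] [-1.3745 -0.2735  1.0034  0.6025 -1.1434]
foot [ 0.7236 -0.2158] [-0.9827 -0.9576  0.9922]
hmid [ 0.679  -0.2308  0.105 ]
htop [ 0.6795 -0.2276  0.1358]
hlow [ 0.6718 -0.231   0.075 ]
left [ 0.6715 -0.1405  0.045 ] [ 0.7579 -0.1212  0.045 ] 12.590600357967178
right [ 0.7057 -0.2944  0.045 ] [ 0.7755 -0.2835  0.045 ] 8.894936737245052
fronttop [ 0.6328 -0.1891  0.045 ] [ 0.6484 -0.2767  0.045 ] -79.889894676065
frontbot [ 0.6388 -0.1876  0.002 ] [ 0.6559 -0.2785  0.002 ] -79.34292629012748
lid [669.5454 211.7899 701.6447] [ 30.4968 -25.1689  17.6175 -14.5563  -8.3887]
ring [ 0.6275 -0.0506  0.11  ]
jb [ 0.5721 -0.1242  0.015 ]
jt [ 0.5973 -0.104   0.094 ]
join [ 0.6026 -0.087   0.096 ]
mid [ 0.5926 -0.1104  0.055 ]
```

Run:
```python
from geo import *
from pic import crop
import cv2,pickle
np.set_printoptions(precision=3,suppress=True)
manip.move_to([.43,.06,.33],rv(tool(.75,.12)))
c=wcam();pickle.dump(c,open("w2.pkl","wb"));cv2.imwrite("pics/w2.png",cv2.resize(c["image"][:,:,::-1],(800,600),interpolation=cv2.INTER_CUBIC))
import geo;geo.C["w"]=c
tr=(.5734,.2671)
print(proj("w",[[tr[0]+.0979*np.cos(a),tr[1]+.0979*np.sin(a),.2256] for a in(.99,.99+2.0944,.99-2.0944)]+[[*tr,.238]]))
print(manip.get_time(),manip.get_joint_positions())
for y in(.18,.262):
  for t in(0,.1,.2):
    a=np.array([np.cos(y),np.sin(y),0])
    g=np.array([.723,-.2155,.1308])-.067*a
    print(y,t,[None if (s:=manip.solve_ik(g-k*a,rv(tool(y,t)))) is None else np.round(s,2) for k in(0,.12,.2)])
```

```text
[[207.702 195.238]
 [142.483 252.802]
 [289.944 234.411]
 [214.537 215.064]]
3.0083 [-0.562  0.319  2.49   1.778  1.373 -1.244]
0.18 0 [array([-0.65,  0.99,  1.99,  2.3 ,  1.46, -1.45]), array([-0.88,  1.  ,  2.14,  2.09,  1.57, -1.57]), array([-1.07,  1.02,  2.2 ,  1.89,  1.6 , -1.64])]
0.18 0.1 [array([-0.65,  0.93,  2.01,  2.29,  1.34, -1.42]), array([-0.87,  0.93,  2.16,  2.08,  1.45, -1.53]), array([-1.06,  0.95,  2.23,  1.9 ,  1.48, -1.6 ])]
0.18 0.2 [array([-0.64,  0.87,  2.02,  2.26,  1.2 , -1.37]), array([-0.86,  0.87,  2.17,  2.08,  1.32, -1.48]), array([-1.05,  0.88,  2.24,  1.9 ,  1.36, -1.55])]
0.262 0 [array([-0.69,  0.99,  1.95,  2.18,  1.45, -1.4 ]), array([-0.92,  0.99,  2.07,  1.96,  1.54, -1.5 ]), array([-1.1 ,  1.  ,  2.12,  1.78,  1.57, -1.55])]
0.262 0.1 [array([-0.69,  0.93,  1.96,  2.16,  1.33, -1.37]), array([-0.91,  0.93,  2.09,  1.95,  1.42, -1.46]), array([-1.1 ,  0.93,  2.14,  1.78,  1.46, -1.51])]
0.262 0.2 [array([-0.68,  0.88,  1.97,  2.13,  1.21, -1.32]), array([-0.9 ,  0.87,  2.1 ,  1.94,  1.31, -1.41]), array([-1.09,  0.87,  2.16,  1.77,  1.35, -1.46])]
```

View pics/w2.png

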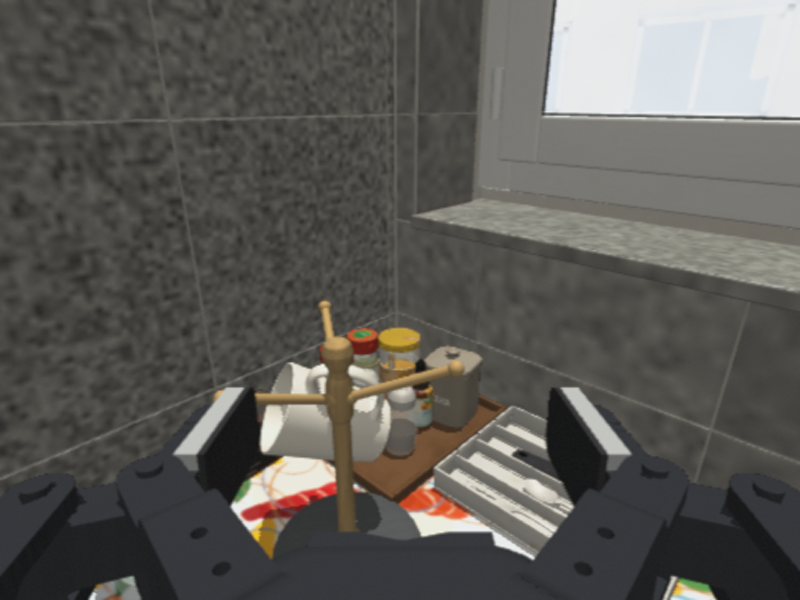

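The wrist view shows the taken ball at (324,305), the arm-3 ball at (457,368), the arm-2 ball at (218,396) and the post top at (338,340), close to the prediction. The hung mug spans u 262–390 and reaches down to v 462. Next I refit and then grasp.

Run:
```python
import geo,pickle
from geo import *
from scipy.optimize import least_squares
np.set_printoptions(precision=4,suppress=True)
geo.C["w"]=pickle.load(open("w2.pkl","rb"));geo.C["w1"]=pickle.load(open("w1.pkl","rb"))
k=1.5625
ob=np.array([[324,305],[218,396],[457,368],[338,340]])/k; obs=np.array([[197.5,144],[178,162],[235,155],[204,151]])
def f(p):
    P=[[p[0]+.0979*np.cos(p[2]+a),p[1]+.0979*np.sin(p[2]+a),.2256] for a in(0,2.0944,-2.0944)]+[[p[0],p[1],.238]]
    return np.r_[(proj("w",P)-ob).ravel(),(proj("scene",P)-obs).ravel()]
r=least_squares(f,[.573,.267,.99]);print(r.x,r.fun.reshape(-1,2))
t=r.x
def h(p):
    P,R=hang(t,t[2],p[0],1,p[1]);px=proj("w",mugpts()@R.T+P);ps=proj("scene",mugpts()@R.T+P)
    return np.r_[px.min(0)[0]-262/k,px.max(0)[0]-390/k,px.max(0)[1]-462/k,ps.min(0)[0]-180,ps.max(0)[0]-219.3,ps.max(0)[1]-190]
s=least_squares(h,[.05,1.13]);print("hung",s.x,s.fun)
P,R=hang(t,t[2],*s.x[:1],1,s.x[1])
for d in(.072,.08,.086,.09):
    p2,R2=hang(t,t[2]-2.0944,d,-1);print(d,sdf(P,R,mugpts()@R2.T+p2).min()*1e3)
# mug fit, wrist1: rim points, handle centreline columns
q=lambda u,v:np.array([136+u/3,178+v/3])
rim=np.array([q(*a) for a in[(410,38),(576,48),(495,79),(440,66),(550,67)]]);hd=np.array([q(495,130),q(495,160),q(488,205)])
def g(p):
    R=Ro.from_euler("z",p[2]).as_matrix();o=np.array([p[0],p[1],.0448])
    th=np.linspace(0,2*np.pi,400);C=proj("w1",o+np.c_[.043*np.cos(th),.043*np.sin(th),0*th+.107]);
    e=[]
    for a in rim:
        i=np.argmin(((C-a)**2).sum(1));e+=list(C[i]-a)
    H=proj("w1",o+np.array([[0,-.056,.075],[0,-.059,.06],[0,-.055,.032]])@R.T-0*o+ (0 if 1 else 0)-np.array([0,0,0]) - R@[0,.016,0])
    return np.r_[e,H[:,0]-hd[:,0],.3*(H[:,1]-hd[:,1])]
m=least_squares(g,[.723,-.2155,.262-np.pi/2]);print("mug axis,yaw of +y",m.x[:2],m.x[2]+np.pi/2,m.fun)
```

```text
[0.5711 0.264  0.9824] [[ 0.9403  0.9407]
 [ 2.1503  1.049 ]
 [-1.7231  0.7907]
 [-1.5742 -1.1924]
 [ 0.6397  1.2144]
 [ 0.3989  0.2117]
 [-0.2908  0.4093]
 [-0.4085 -0.9348]]
hung [0.0396 1.1744] [-2.3389  2.4675 -0.8007  0.7756  1.2521  0.2924]
0.072 -3.7624078461932915
0.08 1.789602890754804
0.086 5.607006028625741
0.09 8.332474963067195
mug axis,yaw of +y [ 0.7254 -0.2147] 0.28593666881744295 [-0.0046  0.0321 -0.3602 -0.2523  0.011  -1.6913  0.476  -1.3985 -0.0395
 -0.5059  0.3232 -0.4594  0.0446  4.0145  3.8969  3.0221]
```

Run:
```python
import geo,pickle
from geo import *
from pic import crop
import cv2
np.set_printoptions(precision=1,suppress=True)
geo.C["w1"]=c=pickle.load(open("w1.pkl","rb"))
im=np.ascontiguousarray(c["image"]);
sc=np.ascontiguousarray(cam("scene")["image"])
big=[cv2.resize(im[178:270,230:350],None,fx=4,fy=4,interpolation=cv2.INTER_CUBIC),cv2.resize(sc[180:256,330:400],None,fx=4,fy=4,interpolation=cv2.INTER_CUBIC)]
yaw=.27;R=Ro.from_euler("z",yaw-np.pi/2).as_matrix();o=np.array([.7235,-.215,.0448])-R@[0,.016,0]
H=np.array([[0,-.028,.096],[0,-.043,.096],[0,-.053,.09],[0,-.059,.075],[0,-.059,.05],[0,-.053,.03],[0,-.03,.017]])
th=np.linspace(0,2*np.pi,60)
for n,b,(x0,y0) in(("w1",big[0],(230,178)),("scene",big[1],(330,180))):
    for L,col in((H,(255,0,0)),(np.c_[.043*np.cos(th),.016+.043*np.sin(th),0*th+.107],(0,255,0)),(np.c_[.033*np.cos(th),.016+.033*np.sin(th),0*th],(0,255,255))):
        p=((proj(n,L@R.T+o)-[x0,y0]+.0)*4).astype(np.int32);cv2.polylines(b,[p],False,col,1)
h=max(b.shape[0] for b in big);out=np.zeros((h,sum(b.shape[1] for b in big),3),np.uint8);x=0
for b in big: out[:b.shape[0],x:x+b.shape[1]]=b;x+=b.shape[1]
cv2.imwrite("pics/ov.png",out[:,:,::-1]);print(out.shape)
```

```text
(368, 760, 3)
```

View pics/ov.png

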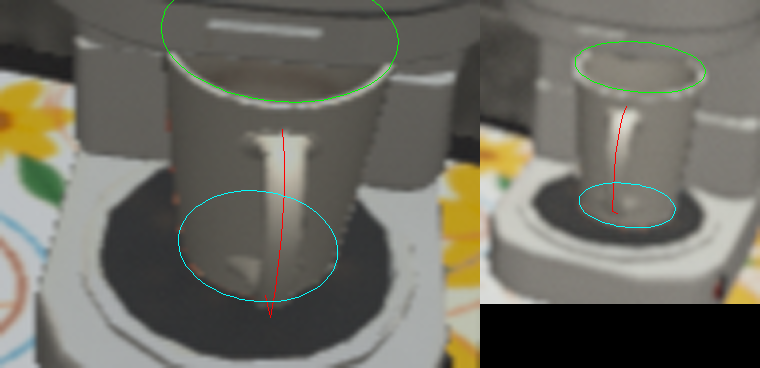

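The overlay fits the mug well in both views: handle at about u 286 against 283 predicted, and the rim matches. Going in to grasp.

```bash
cat > st.py <<'E'
import numpy as np
TREE=np.array([.5716,.2645]);TY=.984
YAW=.27;AX=np.array([.7235,-.215]);MY=.183;PLATE=np.array([.719,-.2115,.0448])
E
python3 - <<'E'
from geo import *;from st import *
np.set_printoptions(precision=3,suppress=True)
a=np.array([np.cos(YAW),np.sin(YAW),0]);R=tool(YAW,.05);o=rv(R)
g=np.array([*AX,.0448+.0865])-.0665*a-.003*R[:,2]
manip.move_to(g-.21*a+[0,0,.15],o)
manip.servo_line(g-.13*a,o,.25)
print(manip.get_contact_force())
manip.servo_line(g,o,.12)
print(manip.get_position()-g,manip.get_contact_force(),manip.get_time())
manip.command_gripper(0.0,80)
print(manip.get_width(),manip.get_grip_force(),manip.get_contact_force(),manip.get_torque(),manip.get_time())
E
```

```text
[0.431 0.57  0.458]
[-0.001 -0.    -0.   ] [0.071 0.521 0.039] 6.5083
0.011024689344667682 77.44664622151618 [-0.76  -0.318  1.282] [-0.151  0.312  0.052] 7.2
```

Run:
```python
from geo import *;from st import *
np.set_printoptions(precision=3,suppress=True)
p=manip.get_position();m=np.array([np.cos(MY),np.sin(MY),0])
manip.servo_line(p+[0,0,.007],rate=.04)
print(manip.get_contact_force(),manip.get_torque())
manip.servo_line(p+[0,0,.007]-.19*m,rate=.15)
print(manip.get_contact_force(),manip.get_torque(),manip.get_width())
q=p-.19*m;manip.servo_line([q[0],q[1],.36],rate=.25)
print(manip.get_position(),manip.get_contact_force(),manip.get_torque(),manip.get_joint_positions(),manip.get_time())
# plan
YG=YAW-np.pi/2;Rm=Ro.from_euler("z",YG).as_matrix();Rt=tool(YAW,.05);M=Rm.T@Rt  # tool in mug
tc=Rm.T@(-.003*Rt[:,2])+[0,-.0505,.0865]
yw=TY-2.0944;u=np.array([np.cos(.4363)*np.cos(yw),np.cos(.4363)*np.sin(yw),np.sin(.4363)])
def tcp(d,e):
    P0,R2=hang(TREE,yw,d,-1);rod=P0+R2@[0,-.040,.068]
    return rod+R2@(tc-np.array(e)),R2@M
for d,e in((.17,(0,-.036,.056)),(.086,(0,-.036,.056)),(.086,(0,-.041,.070))):
    t,R=tcp(d,e);print(d,t,R[:,2],R[:,1],manip.solve_ik(t,rv(R)))
t,R=tcp(.17,(0,-.036,.056)); print(manip.solve_ik(t+[0,0,.12],rv(R)))
```

```text
[ 0.351  0.725 -3.422] [-0.243  0.995  0.015]
[-0.445  0.39  -2.921] [-0.29   0.992 -0.043] 0.010877440129527327
[ 0.47  -0.267  0.359] [-0.242  1.006 -2.533] [-0.325  1.008  0.004] [-1.069  0.399  2.214  1.746  1.411 -1.049] 9.975
0.17 [0.622 0.117 0.281] [-0.338 -0.167 -0.926] [-0.444  0.896  0.   ] [ 0.209  0.58   1.353 -0.094  1.584 -1.805]
0.086 [0.588 0.186 0.245] [-0.338 -0.167 -0.926] [-0.444  0.896  0.   ] [ 0.312  0.592  1.417 -0.056  1.515 -1.706]
0.086 [0.597 0.19  0.235] [-0.338 -0.167 -0.926] [-0.444  0.896  0.   ] [ 0.314  0.618  1.396 -0.055  1.51  -1.703]
[ 0.209  0.493  1.228 -0.096  1.795 -1.826]
```

```bash
cat >> st.py <<'E'
from geo import *
Rm=Ro.from_euler("z",YAW-np.pi/2).as_matrix();Rt=tool(YAW,.05);M=Rm.T@Rt
tc=Rm.T@(-.003*Rt[:,2])+[0,-.0505,.0865]
yw=TY-2.0944
def tcp(d,e):
    P0,R2=hang(TREE,yw,d,-1);rod=P0+R2@[0,-.040,.068]
    return rod+R2@(tc-np.array(e)),R2@M
def mugpose(): # from the measured tool pose
    R=Ro.from_rotvec(manip.get_ee_rot()).as_matrix()@M.T
    return manip.get_position()-R@tc,R
E
python3 - <<'E'
from st import *
import cv2
np.set_printoptions(precision=3,suppress=True)
e=(0,-.036,.056)
t,R=tcp(.17,e)
manip.move_to(t+[0,0,.12],rv(R));print(manip.get_time(),manip.get_contact_force())
t,R=tcp(.14,e);manip.servo_line(t+u if 0 else t,rv(R),.2)
print(manip.get_time(),manip.get_contact_force())
P,Rg=mugpose();th=np.linspace(0,2*np.pi,60);out=[]
H=np.array([[0,-.028,.096],[0,-.043,.096],[0,-.053,.09],[0,-.059,.075],[0,-.059,.05],[0,-.053,.03],[0,-.03,.017]])
ball=np.array([[TREE[0]+.0979*np.cos(yw),TREE[1]+.0979*np.sin(yw),.2256]])
eye=P+Rg@np.array(e)
for n in("scene","side"):
    c=cam(n);b=proj(n,ball)[0];x0,y0=(b-[45,50]).astype(int);x0=max(x0,0)
    g=cv2.resize(c["image"][y0:y0+100,x0:x0+95],None,fx=4,fy=4,interpolation=cv2.INTER_CUBIC)
    for L,col in((H,(255,0,0)),(np.c_[.043*np.cos(th),.016+.043*np.sin(th),0*th+.107],(0,255,0)),(np.c_[.033*np.cos(th),.016+.033*np.sin(th),0*th],(0,255,255))):
        cv2.polylines(g,[((proj(n,L@Rg.T+P)-[x0,y0])*4).astype(np.int32)],False,col,1)
    for w in(ball[0],eye): cv2.drawMarker(g,tuple(int(v) for v in (proj(n,w)[0]-[x0,y0])*4),(255,0,255),0,10,1)
    out.append(g);print(n,x0,y0)
cv2.imwrite("pics/th.png",np.hstack(out)[:,:,::-1])
E
```

```text
11.5917 [-0.688 -1.373 -2.553]
12.4167 [ 0.093  0.144 -2.186]
scene 189 105
side 214 94
```

View pics/th.png

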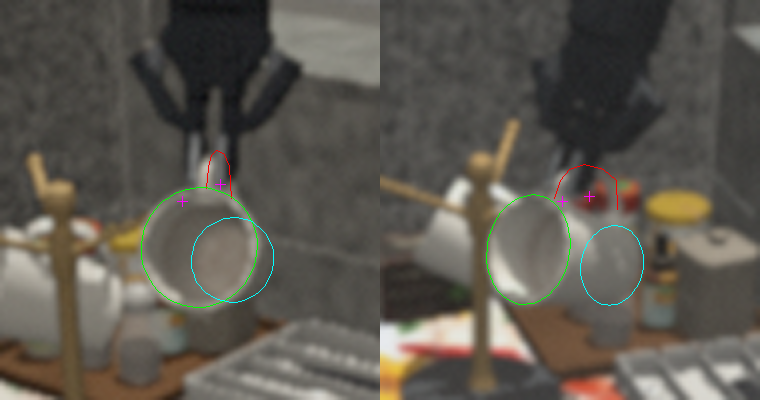

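The overlay matches the held mug in both views: rim at (200,247) and (528,250), handle opening lined up outside the ball. Threading now with a force watch.

Run:
```python
from st import *
np.set_printoptions(precision=2,suppress=True)
e=(0,-.036,.056);f0=manip.get_contact_force();ok=True
for d in(.125,.11,.1,.09,.086):
    t,R=tcp(d,e);manip.servo_line(t,rv(R),.08);f=manip.get_contact_force()-f0;print(d,f,manip.get_torque())
    if np.linalg.norm(f)>4: ok=False;break
if ok:
    for s in np.arange(.25,2.6,.25):
        t,R=tcp(.086,np.array(e)+s*np.array([0,-.005,.014])*.9 if s<=1 else np.array(e)+np.array([0,-.0045,.0126])+0*s)
        if s>1: t=t-[0,0,.012*(s-1)]
        manip.servo_line(t,rv(R),.04);f=manip.get_contact_force()-f0;print(s,f,manip.get_torque())
        if np.linalg.norm(f)>2: break
print(manip.get_time())
```

```text
0.125 [ 0.4   0.9  -0.59] [ 0.14 -0.32  0.03]
0.11 [0.39 0.06 0.31] [ 0.07 -0.3   0.02]
0.1 [ 0.14 -0.17 -0.4 ] [ 0.19 -0.25 -0.01]
0.09 [ 0.42  1.12 -0.7 ] [ 0.15 -0.23 -0.  ]
0.086 [-0.29  0.05 -0.3 ] [ 0.12 -0.28 -0.02]
0.25 [0.33 0.57 0.24] [ 0.11 -0.32  0.  ]
0.5 [-0.69  0.5  -1.4 ] [ 0.15 -0.32 -0.03]
0.75 [-0.14 -0.05 -0.56] [ 0.14 -0.29 -0.04]
1.0 [ 0.59  0.66 -1.17] [ 0.12 -0.23  0.05]
1.25 [-2.14 -0.36  0.64] [-0.08  0.19 -0.02]
15.2333
```

Run:
```python
from st import *
np.set_printoptions(precision=2,suppress=True)
f0=np.array([.1,.1,-2.3])
for i in range(10):
    F=np.mean([manip.get_contact_force() for _ in range(1)],axis=0)-f0
    h=F[:2]; n=np.linalg.norm(h)
    if F[2]>2.2 or np.linalg.norm(F)>5: break
    dx=h/n*.0012 if n>1.2 else h*0
    manip.servo_line(manip.get_position()+[dx[0],dx[1],-.0008],rate=.02);print(manip.get_contact_force()-f0,manip.get_torque())
P,R=mugpose();rod=np.array([*TREE,.18]);u=np.array([np.cos(.4363)*np.cos(yw),np.cos(.4363)*np.sin(yw),np.sin(.4363)])
# rod point in mug frame at x=0
a=R.T@(rod-P);b=R.T@u;k=-a[0]/b[0];print("rod in mug",(a+k*b)*1e3,"d",k,manip.get_time())
```

```text
[ 0.76 -0.59  0.53] [ 0.15 -0.26  0.  ]
[-0.14 -0.08  0.13] [ 0.11 -0.2  -0.01]
[-1.6  -0.96  0.93] [ 0.02 -0.05 -0.06]
[1.04 2.15 1.77] [ 0.27 -0.39 -0.03]
[-3.09 -1.64  5.4 ] [-0.34  0.27 -0.04]
rod in mug [  0.   -46.91  69.81] d 0.08545424654931832 16.4833
```

Run:
```python
from st import *
np.set_printoptions(precision=2,suppress=True)
manip.servo_line(manip.get_position()+[0,0,.0006],rate=.02);print(manip.get_contact_force(),manip.get_width())
w=manip.get_width()
for o in(w+.002,w+.005,w+.009):
    manip.command_gripper(o,20);print(manip.get_width(),manip.get_grip_force(),manip.get_contact_force(),manip.get_torque(),manip.get_time())
manip.hold(.3);print(manip.get_contact_force())
```

```text
[-1.63 -2.34  0.03] 0.011082422771801633
0.013095292537274187 36.46104511638214 [-2.67  0.57 -0.71] [ 0.21  0.22 -0.13] 16.95
0.015921228754784314 7.515671739529353 [-2.7   1.34 -0.74] [ 0.32  0.42 -0.21] 17.1667
0.020163815016990782 2.0615018159151077 [-5.1   1.87 -0.49] [ 0.24  0.57 -0.24] 17.3833
[-5.51  1.75 -0.67]
```

Run:
```python
from st import *
np.set_printoptions(precision=2,suppress=True)
for i in range(14):
    F=manip.get_contact_force()
    h=F[:2];n=np.linalg.norm(h);d=h/n*min(.0015,n*.0004)
    manip.servo_line(manip.get_position()+[d[0],d[1],.0022],rate=.04);print(manip.get_contact_force(),manip.get_torque(),round(manip.get_grip_force(),1))
print(manip.get_position(),manip.get_time())
```

```text
[-0.53  0.67 -1.04] [ 0.11 -0.15  0.02] 0.0
[-0.19  0.36 -0.25] [ 0.14 -0.16 -0.03] 0.0
[0.29 0.3  0.47] [ 0.04 -0.25  0.01] 0.0
[0.13 0.49 0.63] [ 0.12 -0.14  0.  ] 0.0
[ 0.03 -0.34  0.37] [ 0.13 -0.18  0.03] 0.0
[ 0.55  0.43 -0.73] [ 0.09 -0.14 -0.02] 0.0
[0.3  0.06 0.26] [ 0.02 -0.14  0.03] 0.0
[-0.55  0.11 -0.04] [ 0.1  -0.22 -0.  ] 0.0
[-0.06  0.9   0.01] [ 0.07 -0.14 -0.  ] 0.0
[ 0.45  0.05 -1.01] [ 0.09 -0.16  0.01] 0.0
[-0.72 -0.33 -0.05] [ 0.06 -0.17 -0.01] 0.0
[-0.57  0.26  0.25] [ 0.07 -0.16 -0.04] 0.0
[-0.08  0.24  0.56] [ 0.08 -0.18  0.01] 0.0
[-1.32 -0.67  0.28] [ 0.1  -0.15 -0.04] 0.0
[0.59 0.19 0.26] 21.1833
```

```bash
cat >> st.py <<'E'
JA=np.array([.626,-.052]);JY=np.radians(58)
def jpts(ja,jy):
    th=np.linspace(0,2*np.pi,60);R=Ro.from_euler("z",jy).as_matrix();o=np.array([*ja,0])-R@[.024,0,0]
    C=lambda r,z:np.c_[.024+r*np.cos(th),r*np.sin(th),0*th+z]
    bar=np.array([[-.063,-.01,.015],[-.081,-.01,.015],[-.081,.01,.015],[-.063,.01,.015],[-.063,-.01,.015]])
    bar2=np.array([[-.081,-.01,.015],[-.081,-.01,.082],[-.067,-.01,.096],[-.02,-.01,.096],[-.02,.01,.096],[-.067,.01,.096],[-.081,.01,.082],[-.081,.01,.015]])
    return [L@R.T+o for L in(C(.055,.045),C(.006,.11),bar,bar2)]
E
python3 - <<'E'
from st import *
import cv2,pickle
np.set_printoptions(precision=3,suppress=True)
p=manip.get_position();manip.servo_line(p+[-.01,-.02,.11],rate=.25)
manip.command_gripper(.085,20)
R=tool(JY,.45);h=np.array([np.cos(JY),np.sin(JY),0])
g=np.array([*JA,.076])-.100*h-.003*R[:,2]
manip.move_to(g-.16*R[:,2]+[0,0,.10],rv(R));print(manip.get_time(),manip.get_joint_positions(),manip.solve_ik(g,rv(R)))
c=wcam();pickle.dump(c,open("w3.pkl","wb"));import geo;geo.C["w3"]=c
b=cv2.resize(c["image"],None,fx=2,fy=2,interpolation=cv2.INTER_CUBIC)
for L in jpts(JA,JY): cv2.polylines(b,[(proj("w3",L)*2).astype(np.int32)],False,(255,0,0),1)
s=cam("scene")["image"][130:230,165:285];s=cv2.resize(s,None,fx=3,fy=3,interpolation=cv2.INTER_CUBIC)
q=(proj("w3",np.array([[*JA,.05]]))[0]*2).astype(int);print(q)
x0=int(np.clip(q[0]-210,0,1024-420));y0=int(np.clip(q[1]-250,0,768-560));print(x0,y0)
out=np.zeros((560,785,3),np.uint8);out[:,:420]=b[y0:y0+560,x0:x0+420];out[:300,425:785]=s
d=cam("side")["image"];u0,v0=(proj("side",np.array([[.6,.2,.19]]))[0]-[50,40]).astype(int)
d=cv2.resize(d[v0:v0+85,u0:u0+120],None,fx=3,fy=3,interpolation=cv2.INTER_CUBIC);out[305:560,425:785]=d
cv2.imwrite("pics/last.png",out[:,:,::-1])
E
```

```text
24.1 [-0.937  0.607  1.78   0.996  1.482 -0.879] [-0.698  0.877  1.84   1.253  1.219 -1.121]
[515 417]
305 167
```

View pics/last.png

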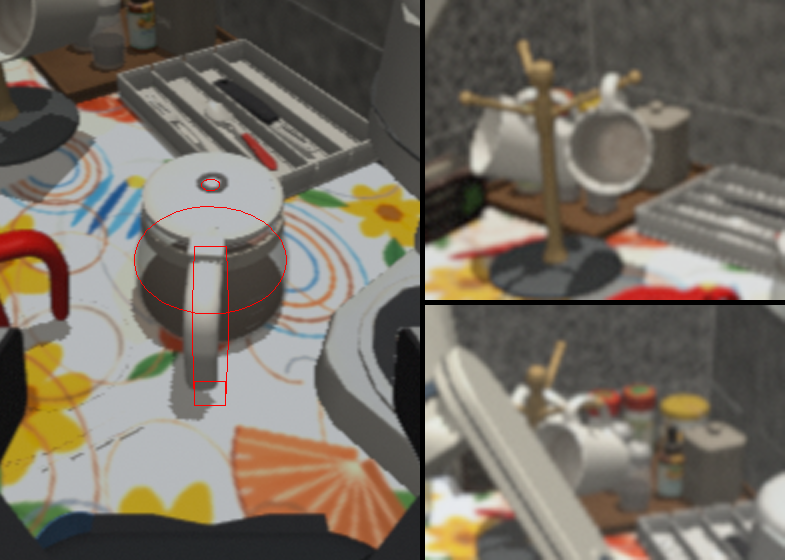

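Both free views show the mug hanging on arm 3, right of the post, beside the undisturbed hung mug. The jug model's knob matches at (211,183), but the real handle foot is at (201,390) against the model's (210,405). I'll refine the jug pose by triangulating from the readings in all the views.

Run:
```python
from st import *
import geo,pickle
from scipy.optimize import least_squares
np.set_printoptions(precision=4,suppress=True)
geo.C["w1"]=pickle.load(open("w1.pkl","rb"));geo.C["w3"]=pickle.load(open("w3.pkl","rb"))
ring=dict(w1=(171,224),w3=(258,175),scene=(299,208.2),side=(288,209.3));bot=dict(w1=(206.7,312),w3=(254,278.5),scene=(311,252))
def f(p):
    h=np.array([np.cos(p[2]),np.sin(p[2]),0]);a=np.array([p[0],p[1],0])
    return np.r_[tuple((proj(n,[a+[0,0,p[3]]])[0]-v) for n,v in ring.items())+tuple((proj(n,[a-.104*h+[0,0,.016]])[0]-v) for n,v in bot.items())]
r=least_squares(f,[.63,-.05,1.,.11],loss="soft_l1");print(r.x,np.degrees(r.x[2]));print(r.fun.reshape(-1,2) if r.fun.size==14 else r.fun)
# plate: same from w3? maker front-left seen
```

```text
[ 0.6325 -0.0449  0.9268  0.1044] 53.09956297185746
[[-0.9367 -0.0623]
 [ 1.119  -0.0709]
 [-0.1908 -0.0389]
 [-0.3085  0.6746]
 [ 1.051  -0.7518]
 [-2.0245  0.031 ]
 [ 0.1838  1.2932]]
```

```bash
cat >> st.py <<'E'
JA=np.array([.6325,-.0449]);JY=.938;OFF=.0985;TI=.45
PL=np.array([.719,-.2125])
def jt(ax,z,yaw):
    R=tool(yaw,TI);h=np.array([np.cos(yaw),np.sin(yaw),0])
    return np.array([*ax,z+.076])-OFF*h-.003*R[:,2],rv(R)
E
python3 - <<'E'
from st import *
np.set_printoptions(precision=3,suppress=True)
g,o=jt(JA,0,JY);zt=tool(JY,TI)[:,2];m=np.array([np.cos(MY),np.sin(MY)])
A=PL-.215*m
for w in((JA,.0,JY),((.53,-.10),.06,JY),(A,.06,MY),(A,.0487,MY),(PL,.0487,MY)):
    t,oo=jt(*w);print(t,manip.solve_ik(t,oo))
manip.servo_line(g-.08*zt,o,.2)
manip.servo_line(g,o,.1);print(manip.get_contact_force(),manip.get_time())
manip.command_gripper(0,100);print(manip.get_width(),manip.get_grip_force(),manip.get_contact_force())
if manip.get_width()>.012:
    manip.servo_line(g+[0,0,.012],o,.05);manip.hold(.1);print(manip.get_contact_force(),manip.get_torque(),manip.get_width(),manip.get_time())
E
```

```text
[ 0.573 -0.127  0.077] [-0.682  0.865  1.896  1.349  1.173 -1.157]
[ 0.47  -0.182  0.137] [-0.898  0.727  1.995  1.147  1.265 -1.146]
[ 0.408 -0.27   0.137] [-1.133  0.682  2.303  1.748  1.087 -1.398]
[ 0.408 -0.27   0.126] [-1.133  0.713  2.299  1.762  1.092 -1.429]
[ 0.619 -0.231  0.126] [-0.664  0.734  2.072  2.126  0.918 -1.254]
[-0.2   -0.258 -0.133] 26.2417
0.018486156568902887 97.66656088890159 [ 0.245 -2.198  1.482]
[ 0.68   0.092 -3.131] [-1.096  0.804 -0.012] 0.018634253538840503 27.35
```

Run:
```python
from st import *
import cv2
from scipy.optimize import least_squares
np.set_printoptions(precision=4,suppress=True)
o=jt(JA,0,JY)[1]
manip.servo_line(jt(JA,.06,JY)[0],o,.15)
manip.servo_line(jt((.53,-.10),.06,JY)[0],o,.2)
print(manip.get_time(),manip.get_torque())
for n in("scene","side"):
    im=cam(n)["image"].max(2).astype(np.uint8);c=proj(n,[[*PL,.0448]])[0].astype(int)
    print(n,c,im[c[1]-14:c[1]+15:4,c[0]-30:c[0]+31:5])
    lab=cv2.connectedComponentsWithStats((im<80).astype(np.uint8))
    k=lab[1][c[1],c[0]];print(k,lab[2][k])
    if k:
        cn=max(cv2.findContours((lab[1]==k).astype(np.uint8),cv2.RETR_EXTERNAL,cv2.CHAIN_APPROX_NONE)[0],key=len)[:,0]
        X=np.array([pt(n,u,v,.0448)[:2] for u,v in cn]);s=least_squares(lambda p:np.hypot(*(X-p[:2]).T)-p[2],[*PL,.06],loss="soft_l1",f_scale=.002);print(s.x,np.abs(s.fun).mean())
```

```text
28.55 [-0.976   0.7574 -0.0273]
scene [365 231] [[ 92 193 147 145 118 129 136 143 147 148 142  86 128]
 [110 129 142 122 131 138 143 146 148 147 147 122  98]
 [128 120 120 132 139 144 147 149 147 147 145 144  86]
 [121  85 140 139 144 148 148 147 147 145 143 141 124]
 [ 94 120 141 145 148 148 147 146 158 167 155 139 132]
 [ 87 128 125 149 148 180 196 193 187 178 167 152 131]
 [ 89 116 102 145 163 200 192 185 177 164 153 135 121]
 [ 98  87 138 140 200 192 185 176 164 150 133 119 115]]
0 [     0      0    512    384 148268]
side [337 253] [[236 232 229 213 214 211 215 117 111 110 110 146 106]
 [221 216 214 118  82  82  77  79 109 109 111 110 158]
 [206 219 115  79  78  80  78  76  80 110 108 111 110]
 [216 210  81  79  78  77  75  79  78  83 110 109 109]
 [176 200  96  78  79  78  77  79  79  77  95 109 109]
 [115 204 202  84  78  79  80  84  80  79 167 167 111]
 [114 119 205 205 105  81  81  81  80 123 182 219 179]
 [142 117 137 215 176 198 182 180 205 185 220 216 166]]
156 [319 243  37  21 428]
[ 0.719  -0.2065  0.0432] 0.006836630044010797
```

Run:
```python
from st import *
import cv2
from scipy.optimize import least_squares
np.set_printoptions(precision=4,suppress=True)
n="side";im=cam(n)["image"].max(2).astype(np.uint8);c=proj(n,[[*PL,.0448]])[0].astype(int)
lab=cv2.connectedComponentsWithStats((im<100).astype(np.uint8));k=lab[1][c[1],c[0]];print(lab[2][k])
cn=max(cv2.findContours((lab[1]==k).astype(np.uint8),cv2.RETR_EXTERNAL,cv2.CHAIN_APPROX_NONE)[0],key=len)[:,0]
cn=cn[(cn[:,0]<c[0]-8)|(cn[:,1]>c[1]+3)]
X=np.array([pt(n,u,v,.0448)[:2] for u,v in cn]);
for r in(None,.0606,.06):
    s=least_squares(lambda p:np.hypot(*(X-p[:2]).T)-(r or p[2]),[*PL,.06][:3 if r is None else 2],loss="soft_l1",f_scale=.001);print(s.x,np.abs(s.fun).mean(),len(X))
# carry on to the front of the maker
m=np.array([np.cos(MY),np.sin(MY)]);A=PL-.215*m
t,o=jt(A,.06,MY);manip.servo_line(t,o,.2)
print(manip.get_time(),manip.get_torque(),manip.get_contact_force())
import geo
for n in("scene","side"):
    geo.C.pop(n,None);im=cam(n)["image"];q=proj(n,[[*A,.06+.104]])[0];a=q.astype(int);w=im[a[1]-16:a[1]+17,a[0]-26:a[0]+27].max(2);np.save(n+"_lid.npy",w);print(n,q);print(w[::3,::3])
```

```text
[316 242  42  24 749]
[ 0.7187 -0.2071  0.0543] 0.0011710963998338565 60
[ 0.7245 -0.2022] 0.0031798028046948635 60
[ 0.7239 -0.2026] 0.0029444144755345616 60
29.6083 [-0.2242  1.2352 -0.05  ] [-0.1049 -0.7521 -3.7827]
scene [344.4033 226.4385]
[[176 211 187 136  63  42  50  62  87 126 129 130 130 129 130 131 131 129]
 [221 218 219 217 213 204 156 102  70 127 131 129 131 130 130 130 128 129]
 [217 216 214 213 213 218 218 218 196 126 129 130 129 130 129 130 129 129]
 [187 217 217 212 193 203 217 218 211 161 138 125 128 129 130 129 128 129]
 [210 219 217 215 219 218 217 218 218 219 218 215 178  98 105 120 126 129]
 [179 213 206 218 218 218 219 161 179 155 214 219 220 214 152  64  73  83]
 [177 211 215 219 218 219 220 205 174 180 216 219 219 219 220 149  68  68]
 [147 189 211 218 219 219 219 219 219 219 219 219 219 218 219 202  62  67]
 [135 161 148 204 218 218 219 219 219 219 219 218 218 219 218 165  62  68]
 [123 111 146 156 170 216 219 219 220 220 220 219 216 205 161 159  68  66]
 [122 123 101 139 171 198 212 208 152 161 159 151 153 154 148 140  73  66]]
side [272.4348 239.8043]
[[228 123 183 235 221 209 233 233 224 231 226 233 234 233 234 234 221 119]
 [227 114 178 237 232 229 235 235 231 230 231 230 233 234 233 233 231 160]
 [216 112 194 226 226 233 232 230 231 232 232 231 230 232 231 227 215 154]
 [200 114 226 234 232 227 233 233 232 233 231 229 229 228 221 204 199 198]
 [200 124 226 227 233 233 234 232 229 231 234 234 232 223 213 206 203 215]
 [202 205 220 232 234 234 233 168 210 157 232 234 234 232 219 214 214 227]
 [161 191 223 233 233 233 234 223 206 209 234 235 234 234 228 224 230 234]
 [230 229 223 231 233 234 234 236 236 236 236 235 235 233 222 226 231 229]
 [223 227 233 228 232 234 235 236 237 237 237 237 235 232 178 228 226 219]
 [231 193 188 154 193 227 234 235 236 237 236 233 223 175 162 226 237 237]
 [229 189 150 127 164 165 165 191 205 209 189 166 165 167 133 227 232 236]]
```

Run:
```python
from st import *
from scipy.optimize import least_squares
np.set_printoptions(precision=4,suppress=True)
m=np.array([np.cos(MY),np.sin(MY)]);A=PL-.215*m;C={}
for n,b in(("scene",218),("side",234)):
    w=np.load(n+"_lid.npy").astype(float);q=proj(n,[[*A,.164]])[0].astype(int)
    s=w[10:23,16:34];d=np.clip(b-8-s,0,None);yy,xx=np.mgrid[10:23,16:34]
    C[n]=np.array([(d*xx).sum(),(d*yy).sum()])/d.sum()+q-[26,16];print(n,C[n],(d>0).sum())
r=least_squares(lambda p:np.r_[tuple(proj(n,[p])[0]-C[n] for n in C)],[*A,.164]);print(r.x-[*A,.164],r.fun)
```

```text
scene [343.4844 225.2388] 67
side [270.36   238.5224] 54
[-0.0058 -0.0004  0.0055] [ 0.0199  0.0586  0.0024 -0.0666]
```

Run:
```python
from st import *
import cv2
from scipy.optimize import least_squares
np.set_printoptions(precision=4,suppress=True)
C={};k=512/800
for n,g in(("scene",(299,208.2)),("side",(288,209.3))):
    w=cv2.resize(cv2.imread(f"pics/{n}0.png"),(512,384),interpolation=cv2.INTER_AREA).max(2).astype(float)
    x,y=int(g[0]),int(g[1]);s=w[y-5:y+6,x-8:x+9];b=np.percentile(s,80);d=np.clip(b-10-s,0,None);yy,xx=np.mgrid[y-5:y+6,x-8:x+9]
    C[n]=np.array([(d*xx).sum(),(d*yy).sum()])/d.sum();print(n,C[n],b,(d>0).sum())
r=least_squares(lambda p:np.r_[tuple(proj(n,[p])[0]-C[n] for n in C)],[.63,-.045,.104]);print(r.x,r.fun)
```

```text
scene [298.6802 206.0607] 220.0 59
side [288.3278 208.0116] 234.0 55
[ 0.6352 -0.0426  0.1094] [-0.0044 -0.013   0.      0.0143]
```

Run:
```python
from st import *
np.set_printoptions(precision=3,suppress=True)
m=np.array([np.cos(MY),np.sin(MY)]);T=np.array([.723,-.2097])
t,o=jt(T-.215*m,.0492,MY);manip.servo_line(t,o,.1);f0=manip.get_contact_force();ok=True
for s in(.12,.08,.05,.03,.015,0):
    t,o=jt(T-s*m,.0492,MY);manip.servo_line(t,o,.12);f=manip.get_contact_force()-f0;print(s,f,manip.get_torque())
    if np.linalg.norm(f)>6: ok=False;break
if ok:
    for z in np.arange(.0482,.040,-.0007):
        manip.servo_line(jt(T,z,MY)[0],o,.02);f=manip.get_contact_force();print(round(z,4),f,manip.get_torque())
        if f[2]>-1.2: break
print(manip.get_time())
```

```text
0.12 [ 0.281 -0.671  0.164] [-0.203  1.314  0.018]
0.08 [-0.041 -0.954  0.383] [-0.2    1.324  0.   ]
0.05 [ 1.267 -0.4   -0.362] [-0.242  1.287 -0.05 ]
0.03 [ 0.246 -1.069 -1.28 ] [-0.23   1.317  0.066]
0.015 [ 1.029 -0.686 -0.074] [-0.266  1.313  0.078]
0 [0.876 0.029 0.026] [-0.204  1.267  0.031]
0.0482 [ 0.188  0.254 -4.598] [-0.26   1.26  -0.028]
0.0475 [-0.741 -0.226 -3.137] [-0.23   1.249 -0.029]
0.0468 [-0.482 -0.048 -3.777] [-0.174  1.181 -0.042]
0.0461 [-0.183  0.08  -2.682] [-0.177  1.056 -0.03 ]
0.0454 [-1.143 -0.189 -1.712] [-0.131  0.821 -0.08 ]
0.0447 [-1.716 -1.687  1.43 ] [ 0.015  0.446 -0.025]
34.3667
```

Run:
```python
from st import *
import cv2
np.set_printoptions(precision=3,suppress=True)
w=manip.get_width()
for o in(w+.002,w+.006,.06):
    manip.command_gripper(o,20);print(manip.get_width(),manip.get_contact_force())
p=manip.get_position();z=Ro.from_rotvec(manip.get_ee_rot()).as_matrix()[:,2]
manip.servo_line(p-.03*z,rate=.06);print(manip.get_contact_force())
manip.servo_line(p-.15*z,rate=.2);p=manip.get_position();manip.servo_line([p[0]-.03,p[1]-.10,.30],rate=.25)
print(manip.get_time(),manip.get_contact_force())
s=cam("scene")["image"];cv2.imwrite("pics/fin_scene.png",s[:,:,::-1]);d=cam("side")["image"];cv2.imwrite("pics/fin_side.png",d[:,:,::-1])
old=cv2.imread("pics/last.png")[:300,425:785];new=cv2.resize(s[130:230,165:285,::-1],None,fx=3,fy=3,interpolation=cv2.INTER_CUBIC)
df=cv2.absdiff(old,new).max(2);print("tree diff",df.mean(),(df>40).mean())
c=wcam();import pickle;pickle.dump(c,open("w4.pkl","wb"));cv2.imwrite("pics/w4.png",c["image"][:,:,::-1])
import geo;geo.C["w4"]=c
P=np.array([.718,-.210]);print(proj("w4",[[*P,.155],[*P,.045]]))
q=proj("scene",[[*P,.155]])[0].astype(int);print("lid scene",q);print(s[q[1]-16:q[1]+17:3,q[0]-30:q[0]+31:3].max(2))
```

```text
0.020456971073418997 [-0.628 -1.03   0.71 ]
0.025027677412278872 [-0.256  0.375 -0.459]
0.060044381641488745 [ 0.178  0.435 -0.201]
[-0.385 -0.703 -0.306]
37.4 [-0.368 -0.532 -0.36 ]
tree diff 4.495361111111111 0.03389814814814815
[[192.907 164.887]
 [202.298 219.293]]
lid scene [367 195]
[[137 134 133 131 128 127 126 123 122 121 120 118 116 115 114 111 106 102
   83  67  99]
 [134 132 131 127 125 124 122 123 120 120 119 115 114 112 110 102  95  76
   42  31  42]
 [132 130 127 125 123 122 121 121 119 118 115 112 111 107 103  96 101  97
   36  26  49]
 [129 126 124 123 121 121 119 118 117 116 113 109 105 100 105  97 117  72
   29  28  75]
 [127 124 123 122 121 120 119 118 114 111 109 104 102 120 102 101 108  40
   24  29  58]
 [124 122 121 121 117 117 115 112 111 105 102 110 130 106  94 112  58  24
   25  30  30]
 [122 121 119 118 117 114 112 108 106  99 123 103  95  96 109  65  20  42
   63  35  95]
 [121 119 119 116 113 110 107 101  99 114 104  92 103  99  49  26  86 122
  126 126 128]
 [119 116 115 112 109 106 104 137 114 102 105  83  56  55 133 177 131 126
  127 125 126]
 [116 114 112 108 102  97 103 207 219 218 206 199 194 181 162 113 134 124
  125 126 127]
 [110 110 106 100  95 103 113 160 166 142 105 101 102  95 108 119 153 162
  151 141 153]]
```

Run:
```python
from st import *
import cv2,geo,pickle
np.set_printoptions(precision=1,suppress=True,linewidth=250)
old=cv2.imread("pics/last.png")[:300,425:785];new=cv2.resize(cv2.imread("pics/fin_scene.png")[130:230,165:285],None,fx=3,fy=3,interpolation=cv2.INTER_CUBIC)
d=(cv2.absdiff(old,new).max(2)>40).astype(np.uint8)
for s in sorted(cv2.connectedComponentsWithStats(d)[2][1:].tolist(),key=lambda s:-s[4])[:5]:print(s)
c=geo.C["w4"]=pickle.load(open("w4.pkl","rb"));im=c["image"].max(2)
for r in range(160,262,4): print(r,im[r,140:264:4])
P=np.array([.718,-.210])
for L in jpts(P,MY): print((proj("w4",L+[0,0,.0448])).min(0),(proj("w4",L+[0,0,.0448])).max(0))
th=np.linspace(0,6.28,50);q=proj("w4",np.c_[P[0]+.06*np.cos(th),P[1]+.06*np.sin(th),0*th+.0448]);print("plate",q.min(0),q.max(0))
```

```text
[280, 0, 80, 94, 1638]
[254, 0, 102, 116, 1292]
[0, 0, 20, 34, 361]
[346, 282, 14, 18, 226]
[352, 230, 8, 24, 141]
160 [90 94 94 95 95 95 95 94 94 93 93 93 93 92 93 92 90 82 66 63 86 88 88 86 82 80 92 90 73 67 61]
164 [96 93 91 90 89 89 79 79 79 72 72 77 76 75 83 89 92 91 90 89 89 90 87 86 85 94 94 89 71 65 59]
168 [ 95  94  96  95  96 146 149 149 148 147 150 152 111  92  92  94  91  91  91  90  89  89  86  93  92  93  92  90  73  63  56]
172 [ 93  96  95  94  95  93  95  95  94  95  95  95  78  92  92  92  93  91  91 103 183 191 160 163 163 163 167 169  73  68  55]
176 [146  96  75  59  67 178 164 187 186 187 154 103 103 103 103 110 187 199 199 197 195 153 134  98  97  97  97  95  74  68  51]
180 [184 193 196 193 185 149 195 197 198 198 198 198 199 198 198 198 199 199 198 196 186  87  88  97  97  96  96  93  72  69  54]
184 [182 194 193 193 192 123 186 195 192 199 199 198 199 199 199 198 199 196 195 156  89  99  68  97  96  95  95  93  75  43  38]
188 [191 162 166 194 193 116 114 133 194 196 196 195 196 196 196 196 195 162  94 138 112  78  92 129  95  96  94  92  76  66  45]
192 [16
[... 1778 characters left out ...]
2 174 177 177 177 103  52 193 193]
248 [175 192 198 119 175 176 176 176 167 144 144 124  33  15  88 165 170 175 175 169  99 168 177 176 176 177 136  82  57 194 194]
252 [199 196 192 161 144 177 113  45 139 144 144  47  19  17  79 170 135 108 104 167 179 177 176 175 161 122  93  79  83 194 194]
256 [183 198 198 194  96  50  45  90 144 144 124  33  17  15  70 173 176 176 176 177 177 174 136 116 100  93  87  78 183 194 193]
260 [199 198 192 181  89  44  45 143 144 144  42  18  19  20  69 106 109 112 114 117 120 110  98  96  94  92  86  87 193 193 193]
[162.4 177. ] [234.4 225.3]
[188.6 162.5] [197.2 167.6]
[183.4 256.7] [199.9 267.5]
[174.5 193.1] [198.1 267.5]
plate [165.  195.1] [238.8 248.3]
```

Run:
```python
from st import *
import geo,pickle
geo.C["w3"]=pickle.load(open("w3.pkl","rb"));geo.C["w4"]=pickle.load(open("w4.pkl","rb"))
a=geo.C["w3"]["image"].max(2);print("w3 col",a[190:225,258]);b=geo.C["w4"]["image"].max(2);print("w4 col",b[188:212,185])
P=np.array([.718,-.210])
def line(n,ax,yaw,z0):
    for r in(.035,.04,.045,.05,.055): 
        print(n,r,proj(n,[[ax[0]-r*np.cos(yaw),ax[1]-r*np.sin(yaw),z0+.096]])[0])
line("w3",np.array([.634,-.044]),JY,0);line("w4",P,MY,.0448)
```

```text
w3 col [188 188 189 188 189 188 186 186 185 185 185 185 187 189 188 188 189 188
 186 185 180 128  98 107 123 176 185 186 186 187 187 187 187 187 187]
w4 col [196 196 196 198 198 199 198 199 199 199 190 130 102 119 161 193 199 198
 198 199 198 198 199 199]
w3 0.035 [257.712735   196.03333783]
w3 0.04 [257.4162807  198.63787436]
w3 0.045 [257.11424072 201.29148458]
w3 0.05 [256.80645569 203.99556861]
w3 0.055 [256.49276013 206.75158038]
w4 0.035 [190.36348296 188.71956695]
w4 0.04 [189.76226245 191.13842273]
w4 0.045 [189.15025218 193.60068839]
w4 0.05 [188.52715904 196.10754308]
w4 0.055 [187.89267924 198.66020905]
```

```bash
python3 -c "
from rig import manip
print(manip.sign_off(),manip.get_time())"
```

```text
the job is handed in; nothing more can be done
the job is handed in; nothing more can be done
```

The job is handed in at about 37 s: the mug hangs on free arm 3 beside the other mug (confirmed by picture), and the jug stands on the hot plate with its handle to the front, about 4 mm from centre by pixel measurement only.

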